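# Gauge a turned pin in the bench gap gauge

## Robot

A 7-joint arm with a two-finger parallel gripper is mounted at the origin on the work surface. World frame = base frame: x ahead of the robot, y to its left, z up, the work surface at z = 0. Lengths are in m, angles in rad, forces in N, time in s.
With the tool pointing down it reaches from about 0.35 to 0.9 m from the base axis. Payload 7.2 kg.
Tool frame: the origin (TCP) lies between the finger pads; the fingertips stand 22 mm ahead of it and the grasp point (between the pads) lies 3 mm ahead of it; y points along the fingers, z is the direction in which the jaws open and shut, and the axes are right-handed (so a half turn about y gives the same grasp; the last joint's range is limited). The gripper opens to 85 mm and grips with 20 to 120 N. Pads are 22 mm wide; open, the fingers measure 114 mm over their backs; the gripper's body (76 mm by 85 mm) begins 54 mm behind the grasp point. The pads swing forward as they close: fully open they stand 13 mm farther back than shut.
Start: joints at [-1.25, 0.411, -0.013, 1.596, 0.006, 1.134, -0.082], TCP at [0.237, 0.578, 0.253] pointing down, gripper open.
Joint ranges: [-2.95, 2.95], [-0.29, 1.99], [-1.47, 1.44], [0.14, 2.54], [-1.03, 4.17], [0.13, 1.85], [-2.86, 2.86]. Speed limits (rad/s): [2.39, 2.39, 3.01, 3.01, 3.14, 3.14, 3.14].

## Interface

Orientations are given as a 3x3 rotation matrix whose columns are the frame's x, y, z axes.
In Python, from plant import manip gives the robot as it stands. The module is installed in compiled form; this text tells all that it offers.
- The arm moves only by the tool apply_moves, never from a script. Its argument "rows" is one flat list of numbers, 4 for each row, row after row: the shift along the tool's x, y, z in mm, then the turn about the tool's y in rad. A call has 1 to 20 rows; each row is the pose to reach, as a shift and turn from the pose commanded when the call began, along the tool's axes at that moment; what a row does not reach only later rows make up. A row lasts 1/12 s, in which the tool goes at most 41.7 mm and 7.16 degrees, less where a joint would pass 70% of its speed; a pose out of reach is approached as far as the arm can. A call with a gripper value outside its range is refused whole. "claw" is the finger opening in mm, from 0 to 85.4, set as the call begins (left out, the last holds). The fingers move at their own pace and stop on an object; the grip force is fixed at half the most. Time passes only in rows, so rows that repeat a pose let the fingers close. It gives the time, the measured TCP pose, the force and the opening at its end, in the units of the state.
- manip.sense(): the state, without advancing time (a new reading comes with each control period).
- manip.grab_frame(name): name is "scene" or "top"; returns the picture (480x640x3 uint8, red, green, blue); there is no depth.
- manip.get_calibration(name): a dict with "fx", "fy", "cx", "cy" (pixels), "k1" (the pictures are not rectified: a ray, as slopes to the right and down, at radius r is drawn at 1 + k1 r^2 times it, then the intrinsics apply), "rvec" (rotation vector, rad) and "tvec" (3), from world to camera coordinates, as OpenCV has them. Camera axes: x right, y down, z forward; pixel columns grow to the right and rows downward; lengths in m; the calibration is good to about 2 mm. A picture is of the moment at which its call begins. get_calibration takes no time and is no camera call.
- manip.hand_in(): hands the job in, once; it reports no verdict.
The state is a dict: "time": time; "joint_positions": joint angles; "joint_velocities": joint speeds; "effort": joint torques, N m; "ee_pos": TCP position; "tool_rot": TCP orientation; "force": force on the tool from outside, world axes, zero at the start; "moment": the same for the moment, N m; "opening": opening from 0.0 (shut) to 1.0 (fully open).
Only numpy, scipy, OpenCV 4.12 (cv2) and the standard library are available. Lean on these libraries where they do the work, as an engineer would, in place of code of your own. Each camera call takes 0.05 s, during which the arm holds its last target.

## Task

Check the loose pin that stands on the gauge's rest plate: with the fingertips behind it, not gripping it, push it upright through the mouth into the go gap and on until the narrower no-go gap stops it, and press it there gently for about half a second without forcing it. Then draw it back out through the mouth, not lifting it while it is in the gauge, and stand it in the free end of the grey tray beside the two pins that have passed, set down rather than dropped. Leave those pins and the bottle where they are.

Things in the scene. Friction and masses are not known exactly. Their poses are not given: they have to be found in the camera images.
- pin: the pin to be checked: a solid turned aluminium cylinder standing on end, 50 mm diameter, 60 mm tall, about 0.3 to 0.45 kg; same look as the two passed pins, but it starts on the gauge's rest plate in front of the mouth. Origin at the centre of its underside, z up along its axis; its yaw means nothing.
- gauge: bench gap gauge, fixed: grey steel rest plate 280 x 190 x 12 mm with a grey C frame lying on it, open at the front. Origin on the bench, on the go gap's centre line at its front edge; x is the way a pin is pushed in, z up. Plate from x -125 to 155, y -95 to 95 mm, top 12 mm up, bare in front of the mouth. C frame x 0 to 155, y out to +-82, up to 48 mm above the bench.
- gauge_mouth (a point): front of the go gap: centre line, front edge, on top of the plate. The gap is 51.6 mm wide between steel anvils standing 16 to 46 mm above the bench: gauge x 0 to 40 mm on the -y side, x 0 to 85 mm straight on the +y side. Lead-in noses flare out at 26 degrees to a mouth 71 mm wide at x -20 mm.
- gauge_stop (a point): roughly where the underside centre of a pin stands when the no-go gap stops it: on the plate's top, gauge x 33, y 1 mm; truly x 31 to 36 mm, by the no-go setting. Behind a pin standing there the channel, at least 46 mm wide, is open down to the plate for 65 mm, as far as the back of the C.
- nogo_anvil: steel no-go anvil, a block 40 x 27 x 30 mm in the -y limb behind the go anvil, gauge x 45 to 85 mm. It is set by screw, differently each day: 3.6 to 5.6 mm further into the channel than the go anvil, so the no-go gap is 46 to 48 mm. Origin at its centre. Pressing is a steady push of 8 to 20 N on the stopped pin; 30 N or more is forcing it. The plate is oiled: sliding the pin takes 0.5 to 3 N.
- tray: grey open plastic tray for passed pins, fixed, 230 x 150 x 28 mm, walls and floor 4 mm. Origin under its centre, x along its length. Two passed pins stand near its +x end.
- tray_free (a point): middle of the free end of the tray, on the tray's inner floor (4 mm above the bench), 50 mm from the tray's centre towards its -x end.
- passed_1: a passed pin, same size as the pin, standing in the tray at its +x end. Origin at the centre of its underside.
- passed_2: the other passed pin, beside passed_1. Origin at the centre of its underside.
- scrap_bin: dark fixed bin 170 x 130 x 60 mm with offcuts, on the other side of the gauge from the tray. Origin under its centre. Not used.
- oil_bottle: loose white oil bottle, 52 mm diameter, 130 mm tall, standing on the bench beyond the gauge. Not used.
There are look-alikes about, which are no part of the job. What is shaped like the pin but orange or purple is not meant.

How it is judged:
By the outcome, as a careful person would: the job done as asked, in the order asked, and still so for the second after the job is handed in, with the robot touching nothing.
It also fails if it takes over 61 s, if anything falls off the work surface, if the arm or the gripper's body presses on something with over 40 N, if the wrist force passes 120 N, or if a joint passes its speed limit or range.

## Working session

There is one attempt and no reset: what is moved stays moved. The work goes in short steps, Python scripts to look and compute and a tool call to move; the robot and the scene stay as the last step left them, time stands still between calls to the robot, and variables do not carry over. Pictures are saved under pics/ and viewed, and the job is handed in when it is done.

Besides the shell and the picture viewer there is one more tool, called after "Request:" as name(argument=value, ...) on one line, values as JSON. apply_moves: Moves the arm, as the interface text tells. Its arguments: {"type":"object","properties":{"rows":{"type":"array","items":{"type":"number"}},"claw":{"type":"number"}},"required":["rows"]}

```bash
mkdir -p pics; cat > h.py <<'E'
import numpy as np,cv2
from plant import manip
def cal(n):
    c=manip.get_calibration(n);R=cv2.Rodrigues(np.array(c['rvec'],float))[0];return c,R,np.array(c['tvec'],float).ravel()
def ray(n,u,v):
    c,R,t=cal(n)
    d=np.array([(u-c['cx'])/c['fx'],(v-c['cy'])/c['fy']]);s=d.copy()
    for _ in range(30): s=d/(1+c['k1']*(s@s))
    o=-R.T@t; return o,R.T@np.array([s[0],s[1],1])
def onz(n,u,v,z):
    o,d=ray(n,u,v);return o+d*(z-o[2])/d[2]
def proj(n,P):
    c,R,t=cal(n);p=R@np.asarray(P,float)+t;s=p[:2]/p[2];s=s*(1+c['k1']*(s@s));return np.array([s[0]*c['fx']+c['cx'],s[1]*c['fy']+c['cy']])
def shot(n,f):
    im=np.array(manip.grab_frame(n));cv2.imwrite('pics/'+f+'.png',im[...,::-1]);return im
E
python3 - <<'E'
from h import *
for n in('scene','top'):
    shot(n,n+'0');c,R,t=cal(n);print(n,c,'cam',-R.T@t)
s=manip.sense();print(s)
E
```

```text
scene {'fx': 473.41640136356705, 'fy': 473.41640136356705, 'cx': 324.7014971377765, 'cy': 237.4749454400331, 'k1': 0.032008812594151115, 'rvec': array([ 1.99553322,  1.6450509 , -0.5539175 ]), 'tvec': array([-0.11858353, -0.38696614,  1.25074723])} cam [ 1.06736971 -0.08604694  0.76255577]
top {'fx': 595.2574870724853, 'fy': 595.2574870724853, 'cx': 321.7993168107677, 'cy': 244.50039992435387, 'k1': 0.06086794885500834, 'rvec': array([ 2.03958422, -2.18064748,  0.23426412]), 'tvec': array([0.02076765, 0.52193339, 1.15149176])} cam [0.26574929 0.00255399 1.23618358]
{'time': 0.1, 'joint_positions': array([-1.25021216,  0.41184053, -0.01273783,  1.59696169,  0.00559278,
        1.13434284, -0.08223435]), 'joint_velocities': array([-0.00079845, -0.00299263, -0.00086334, -0.00171637,  0.00029337,
        0.00078299, -0.00079542]), 'effort': array([ 1.94051798e-03, -6.01826978e+01,  6.84157591e-01, -3.00083470e+01,
        1.40773575e-02,  6.45143868e-03, -6.69517519e-06]), 'ee_pos': array([0.23676973, 0.57795041, 0.25252363]), 'tool_rot': array([[ 9.25374612e-01, -4.89949525e-04,  3.79053543e-01],
       [-3.79053849e-01, -1.43562733e-03,  9.25373502e-01],
       [ 9.07933160e-05, -9.99998849e-01, -1.51421033e-03]]), 'force': array([-0.47827722,  0.47137731, -0.26121559]), 'moment': array([ 0.00655996,  0.00469488, -0.03331121]), 'opening': 0.9972118247313236}
```

View pics/scene0.png

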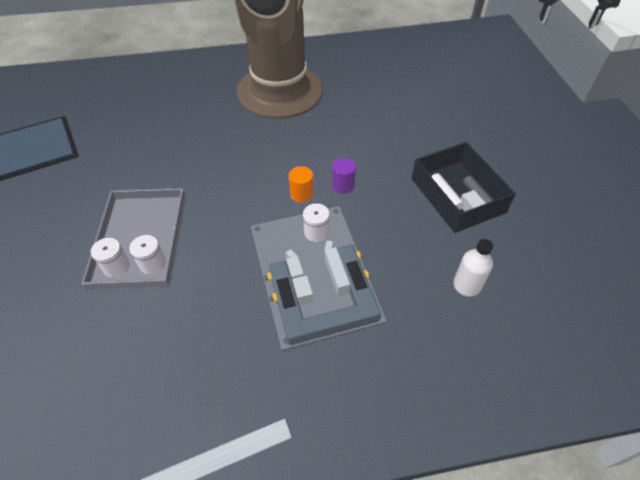

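View pics/top0.png

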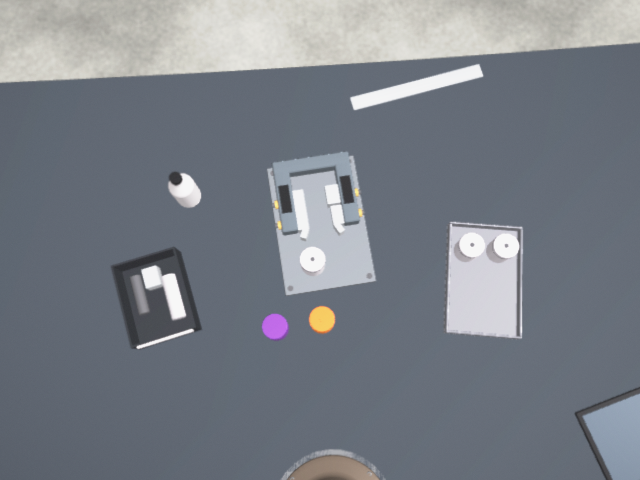

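The real pin could be confused with these in the top view:
- passed pins at (472,245) and (506,246), in the tray
- orange cylinder at (322,320)
- purple cylinder at (275,327)
- bottle at (185,190)

By the description, the pin is the one on the rest plate at (312,260). I'll check it in a close crop.

```bash
python3 - <<'E'
import cv2,numpy as np
a=cv2.imread('pics/top0.png')
b=cv2.resize(a[145:305,255:385],None,fx=4.5,fy=3.7,interpolation=cv2.INTER_CUBIC)
b=cv2.resize(a[145:300,250:390],None,fx=3.8,fy=3.8,interpolation=cv2.INTER_CUBIC);cv2.imwrite('pics/cropt.png',b)
a=cv2.imread('pics/scene0.png')
cv2.imwrite('pics/crops.png',cv2.resize(a[195:350,240:390],None,fx=3.8,fy=3.8,interpolation=cv2.INTER_CUBIC))
E
```

```text
(no output)
```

View pics/cropt.png

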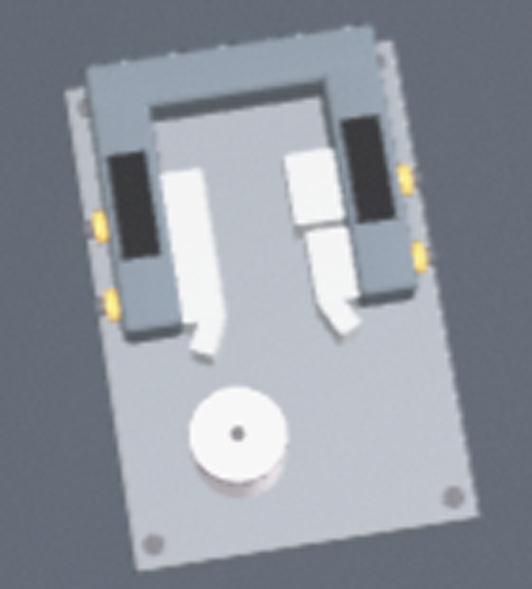

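View pics/crops.png

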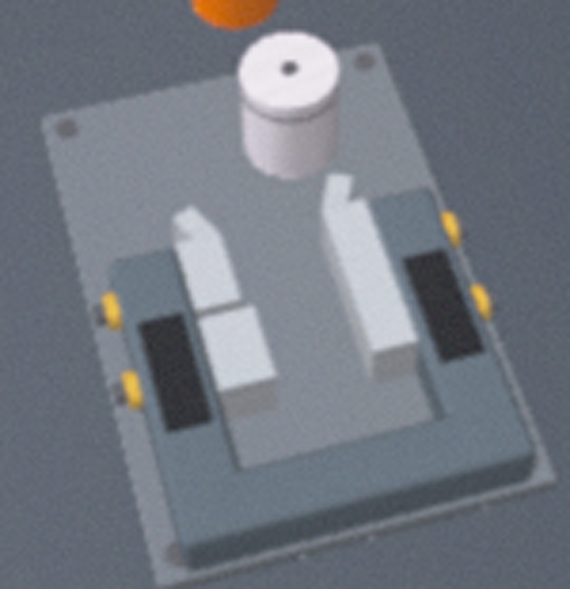

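The crop shows the white pin with a hole on its top, standing alone on the rest plate in front of the mouth. Its top centre is at about full-frame (312.4,259), off the centre line towards +y. Next I'll measure the positions.

```bash
python3 - <<'E'
from h import *
T=lambda x,y:(x/3.8+250-.37,y/3.8+145-.37)
S=lambda x,y:(x/3.8+240-.37,y/3.8+195-.37)
def pr(l,p): print(l,np.round(p*1000,1))
ct=[onz('top',*T(*q),.012) for q in[(68,92),(392,42),(477,515),(138,570)]]
cs=[onz('scene',*S(*q),.012) for q in[(555,480),(160,585),(42,118),(378,45)]]
pr('ct',np.array(ct));pr('cs',np.array(cs))
for nm,c in(('t',ct),('s',cs)):
    if nm=='t': bl,br,fr,fl=c   # back-left(+y), back-right, front-right, front-left
    else: bl,br,fr,fl=c
    x=((bl+br)-(fl+fr))/2; y=((bl+fl)-(br+fr))/2
    ya=[np.arctan2(x[1],x[0]),np.arctan2(-y[0],y[1])]
    print(nm,'len',np.linalg.norm(x),np.linalg.norm(y),'yaw',np.degrees(ya))
    m=(bl+br+fl+fr)/4; th=(ya[0]*280+ya[1]*190)/470; X=np.array([np.cos(th),np.sin(th),0]);pr('mouth',m-X*.015)
pr('pin top t',onz('top',*T(237,433),.072));pr('pin top s',onz('scene',*S(289,68),.072))
for q in[(205,172),(226,318),(306,232),(320,300),(284,158),(296,224)]: pr('anv t',onz('top',*T(*q),.046))
for q in[(372,348),(322,212),(238,300),(220,232),(275,378),(250,308)]: pr('anv s',onz('scene',*S(*q),.046))
# blobs
for n in('top','scene'):
    im=cv2.imread(f'pics/{n}0.png');h=cv2.cvtColor(im,cv2.COLOR_BGR2HSV)
    m=((h[...,2]>205)&(h[...,1]<45)).astype(np.uint8)
    k,_,st,ce=cv2.connectedComponentsWithStats(m)
    for i in range(1,k):
        if st[i,4]>60 and st[i,1]>100: print(n,st[i],ce[i].round(1))
E
```

```text
ct [[ 706.6   91.1   12. ]
 [ 724.2  -95.1   12. ]
 [ 448.8 -120.2   12. ]
 [ 431.    66.2   12. ]]
cs [[ 709.1   92.    12. ]
 [ 725.4  -93.9   12. ]
 [ 450.3 -119.4   12. ]
 [ 434.2   67.2   12. ]]
t len 0.2766885869127162 0.18716620918742347 yaw [5.18986121 5.43501498]
mouth [562.7 -15.9  12. ]
s len 0.27615889341843647 0.18697133336037625 yaw [5.23380296 4.97977287]
mouth [564.8 -14.9  12. ]
pin top t [491.4   7.5  72. ]
pin top s [491.2   8.   72. ]
anv t [643.3  15.9  46. ]
anv t [560.1   9.5  46. ]
anv t [605.5 -37.1  46. ]
anv t [566.8 -42.   46. ]
anv t [648.4 -27.9  46. ]
anv t [610.4 -31.9  46. ]
anv s [643.8  18.8  46. ]
anv s [563.3  10.8  46. ]
anv s [605.9 -37.9  46. ]
anv s [565.5 -40.1  46. ]
anv s [651.  -28.1  46. ]
anv s [611.4 -33.   46. ]
top [169 174  32  32 539] [186.8 190.1]
top [324 183  17  21 260] [332.  193.3]
top [292 188  18  51 574] [301.  212.2]
top [330 205  16  28 278] [337.4 217.3]
top [ 447  224   72  113 6636] [482.3 283.1]
top [299 246  28  31 587] [313.  259.3]
top [142 266  44  53 932] [165.6 288.9]
top [137 329  56  20 159] [164.6 338.3]
scene [432 174  29  31 256] [446.3 188.8]
scene [463 191  21  16 171] [473.  198.5]
scene [303 204  26  20 391] [315.3 213.5]
scene [129 235  28  22 450] [142.7 245.5]
scene [ 91 238  28  23 454] [104.4 248.6]
scene [326 241  23  46 454] [335.9 265. ]
scene [287 251  15  25 230] [293.7 263.7]
scene [456 250  31  41 595] [471.1 266.9]
scene [293 276  19  21 249] [301.9 286. ]
scene [ 143  420  147   60 2447] [225.3 453.6]
```

```bash
python3 - <<'E'
import cv2
a=cv2.imread('pics/top0.png')
cv2.imwrite('pics/ctray.png',cv2.resize(a[212:345,435:535],None,fx=4.4,fy=4.4,interpolation=cv2.INTER_CUBIC))
E
```

```text
(no output)
```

View pics/ctray.png

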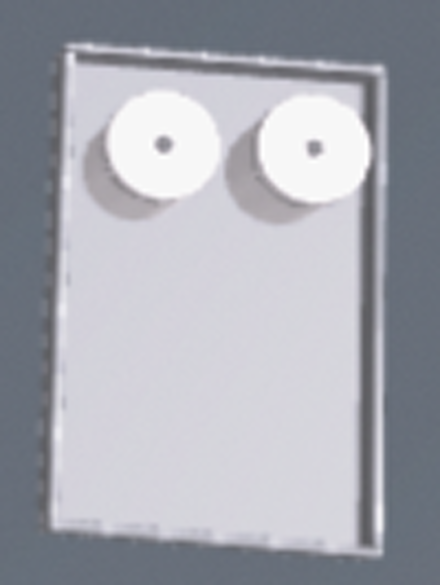

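```bash
cat >> h.py <<'E'
TH=np.radians(5.2);M0=np.array([.5638,-.0154])
GX=np.array([np.cos(TH),np.sin(TH)]);GY=np.array([-GX[1],GX[0]])
def g(p): d=np.asarray(p)[:2]-M0; return np.array([d@GX,d@GY])
def w(x,y): return M0+GX*x+GY*y
def delta(goal,z=None,yaw=None):
    """tool-frame shift mm from the measured pose to goal xy(m),z"""
    s=manip.sense();p=s['ee_pos'];R=s['tool_rot']
    G=np.array([goal[0],goal[1],p[2] if z is None else z])
    zz=R[:,2];print('now',np.round(p*1e3,1),'gauge',(g(p)*1e3).round(1),'jaw yaw deg',np.degrees(np.arctan2(zz[1],zz[0])).round(2),'F',s['force'].round(1),'open',round(s['opening'],3),'t',round(s['time'],2))
    print('tool shift mm',np.round(R.T@(G-p)*1e3,1))
E
python3 - <<'E'
from h import *
c=[onz('top',x/4.4+435-.4,y/4.4+212-.4,.028) for x,y in[(68,47),(384,68),(380,550),(52,525)]]
print(np.round(np.array(c)*1e3,1)); m=sum(c)/4
X=(c[0]+c[1]-c[2]-c[3])/2; print(np.linalg.norm(X),np.degrees(np.arctan2(X[1],X[0])),m); X/=np.linalg.norm(X)
print('free',m-X*.05)
for q in[(163,144),(314,148)]: print(onz('top',q[0]/4.4+434.6,q[1]/4.4+211.6,.064))
print(onz('scene',104.9,246,.064), onz('scene',143.5,243,.064))
print('pin',g((.4913,.0078))*1e3)
for n,u,v in(('top',322,320),('top',275,327)): print(onz(n,u,v,.05), g(onz(n,u,v,.05)))
print('noses', g(onz('top',0,0,0)))
delta((0.49,.15))
E
```

```text
[[ 557.8 -284.9   28. ]
 [ 537.5 -431.4   28. ]
 [ 314.3 -398.2   28. ]
 [ 334.6 -252.1   28. ]]
0.22565120438940675 -8.419626576159793 [ 0.43602187 -0.34164391  0.028     ]
free [ 0.38656076 -0.33432281  0.028     ]
[ 0.50070783 -0.31420162  0.064     ]
[ 0.4943001  -0.38198125  0.064     ]
[ 0.4899718  -0.38079117  0.064     ] [ 0.49629997 -0.31292423  0.064     ]
pin [-70.09894304  29.67538011]
[ 0.37060868 -0.00439194  0.05      ] [-0.19139853  0.02847218]
[0.36314491 0.08922464 0.05      ] [-0.19034687  0.12237994]
noses [0.64589521 0.63499856]
now [236.8 578.  252.5] gauge [-271.9  620.5] jaw yaw deg 67.72 F [-0.5  0.5 -0.3] open 0.997 t 0.1
tool shift mm [ 396.5    0.5 -300. ]
```

```bash
python3 - <<'E'
from h import *
delta(w(-.070,.0297),.15)
E
```

```text
now [236.8 578.  252.5] gauge [-271.9  620.5] jaw yaw deg 67.72 F [-0.5  0.5 -0.3] open 0.997 t 0.1
tool shift mm [ 451.7  103.2 -430.9]
```

Request:
apply_moves(rows=[30,0,-28,-0.03,65,0,-62,-0.1,97,0,-92,-0.18,129,5,-123,-0.27,161,10,-153,-0.36,193,20,-184,-0.44,225,30,-214,-0.48,257,40,-245,-0.48,288,50,-275,-0.48,319,60,-304,-0.48,349,70,-333,-0.48,378,80,-361,-0.48,405,90,-387,-0.48,428,98,-408,-0.48,445,102,-424,-0.48,452,103,-431,-0.48,452,103,-431,-0.48,452,103,-431,-0.48], claw=85)

```text
time: 1.6
ee_pos: [0.4915, 0.0076, 0.1498]
tool_rot: [[0.996, -0.001, -0.089], [0.089, -0.0, 0.996], [-0.001, -1.0, 0.0]]
force: [-0.9, 0.7, -0.2]
opening: 0.997
```

```bash
python3 - <<'E'
from h import *
delta(w(-.070,.0297),.055)
for n in('top','scene'): shot(n,n+'1')
a=cv2.imread('pics/top1.png')[130:330,200:440];b=cv2.imread('pics/scene1.png')[130:330,200:440]
cv2.imwrite('pics/c1.png',cv2.resize(np.hstack([a,b]),None,fx=1.65,fy=1.65))
E
```

```text
now [491.5   7.6 149.8] gauge [-69.9  29.5] jaw yaw deg 95.11 F [-0.9  0.7 -0.2] open 0.997 t 1.6
tool shift mm [ 0.  94.8  0.2]
```

View pics/c1.png

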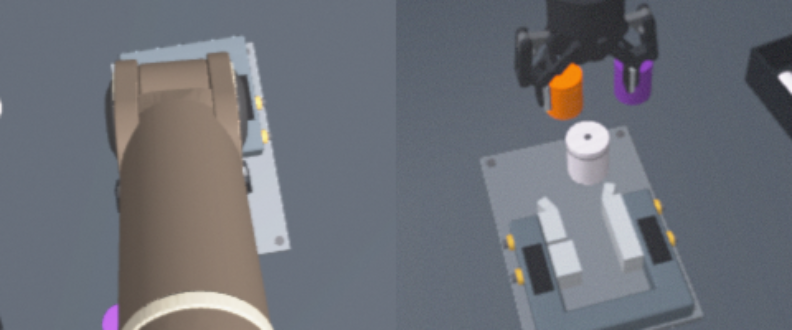

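The gripper straddles the pin from above: the left fingertip is at about scene (290,194) and the pin at (316,205). I'll check the fingertip height before going down.

```bash
python3 - <<'E'
from h import *
s=manip.sense();p=s['ee_pos'];R=s['tool_rot']
for k in(-50,50):
  for a in(22,9,0): print(k,a,proj('scene',p+R@np.array([0,a,k])/1e3).round(1))
b=cv2.imread('pics/scene1.png')[130:250,260:370]
cv2.imwrite('pics/c1b.png',cv2.resize(b,None,fx=5,fy=5,interpolation=cv2.INTER_CUBIC))
E
```

```text
-50 22 [289.2 198.2]
-50 9 [288.8 193.3]
-50 0 [288.4 189.8]
50 22 [342.4 186.7]
50 9 [342.6 181.8]
50 0 [342.7 178.3]
```

View pics/c1b.png

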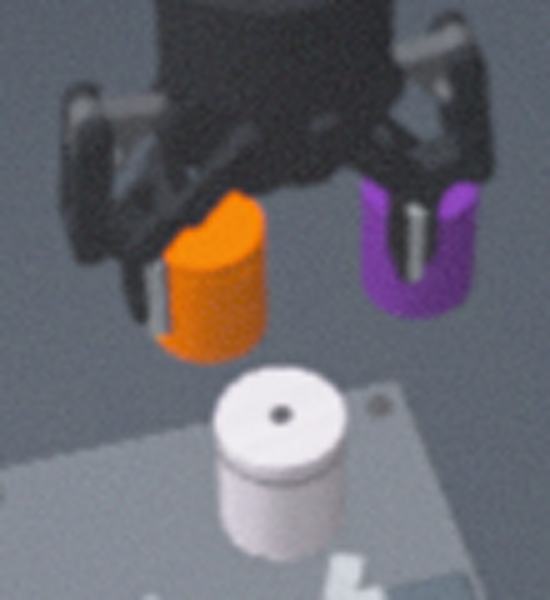

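Request:
apply_moves(rows=[0,25,0,0,0,50,0,0,0,75,0,0,0,90,0,0,0,100,0,0,0,100,0,0])

```text
time: 2.2
ee_pos: [0.4906, 0.0096, 0.0488]
tool_rot: [[0.996, -0.003, -0.093], [0.093, 0.0, 0.996], [-0.003, -1.0, 0.0]]
force: [-0.0, -0.3, -0.2]
opening: 0.995
```

Request:
apply_moves(rows=[0,0,-2,0,0,0,-4,0,0,0,-6,0,0,0,-9,0,0,0,-12,0,0,0,-15,0,0,0,-18,0,0,0,-21,0,0,0,-24,0,0,0,-27,0,0,0,-29,0,0,0,-30,0,0,0,-30,0], claw=57)

```text
time: 3.28
ee_pos: [0.4945, -0.0221, 0.0502]
tool_rot: [[0.996, -0.0, -0.091], [0.091, -0.0, 0.996], [-0.0, -1.0, -0.0]]
force: [-0.1, -0.9, -0.6]
opening: 0.67
```

```bash
python3 - <<'E'
from h import *
delta(w(-.120,0),.048)
im=shot('scene','scene2')
b=cv2.imread('pics/scene2.png')[150:320,230:400]
cv2.imwrite('pics/c2.png',cv2.resize(b,None,fx=3.5,fy=3.5,interpolation=cv2.INTER_CUBIC))
E
```

```text
now [494.5 -22.1  50.2] gauge [-69.6  -0.4] jaw yaw deg 95.2 F [-0.1 -0.9 -0.6] open 0.67 t 3.28
tool shift mm [-50.4   2.2   0.4]
```

View pics/c2.png

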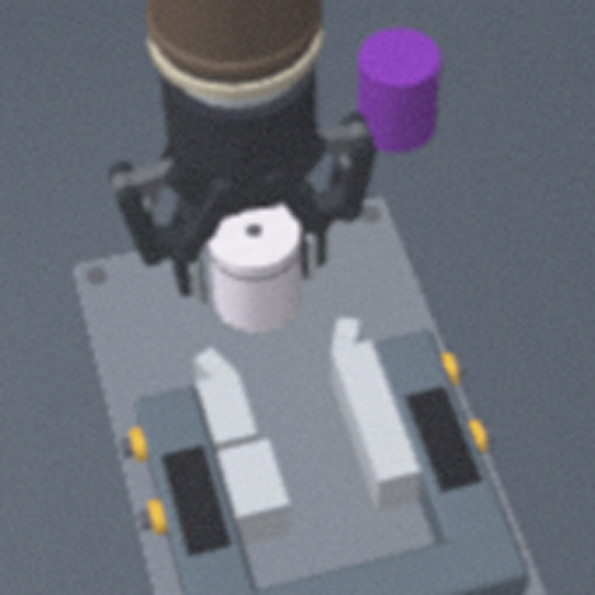

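Request:
apply_moves(rows=[-4,0,0.4,0,-10,0,0.4,0,-18,0,0.4,0,-27,0,0.4,0,-36,0,0.4,0,-44,0,0.4,0,-49,0,0.4,0,-51,0,0.4,0,-51,0,0.4,0])

```text
time: 4.08
ee_pos: [0.4433, -0.026, 0.0504]
tool_rot: [[0.996, 0.0, -0.091], [0.091, 0.0, 0.996], [0.0, -1.0, 0.0]]
force: [0.3, 0.9, 0.3]
opening: 0.664
```

Request:
apply_moves(rows=[0,0,0,0,0,0,0,0,0,0,0,0,0,0,0,0,0,0,0,0,0,0,0,0,0,0,0,0,0,0,0,0], claw=12)

```text
time: 4.75
ee_pos: [0.4437, -0.0259, 0.0503]
tool_rot: [[0.996, -0.0, -0.091], [0.091, 0.0, 0.996], [-0.0, -1.0, 0.0]]
force: [-1.2, -0.8, -0.1]
opening: 0.139
```

```bash
python3 - <<'E'
from h import *
delta(w(-.120,0),.044)
im=shot('scene','scene3')
b=cv2.imread('pics/scene3.png')[150:320,230:400]
cv2.imwrite('pics/c3.png',cv2.resize(b,None,fx=3.5,fy=3.5,interpolation=cv2.INTER_CUBIC))
print(g(onz('scene',302.4,215.5,.072))*1e3)
s=manip.sense();p=s['ee_pos'];R=s['tool_rot']
for a in(22,35): print((proj('scene',p+R@np.array([11,a,0])/1e3)-[230,150])*3.5)
E
```

```text
now [443.7 -25.9  50.3] gauge [-120.5    0.4] jaw yaw deg 95.23 F [-1.2 -0.8 -0.1] open 0.139 t 4.75
tool shift mm [ 0.5  6.3 -0.4]
[-70.14444593   3.66016309]
[233.59421039 228.70081508]
[234.65753363 243.0117886 ]
```

View pics/c3.png

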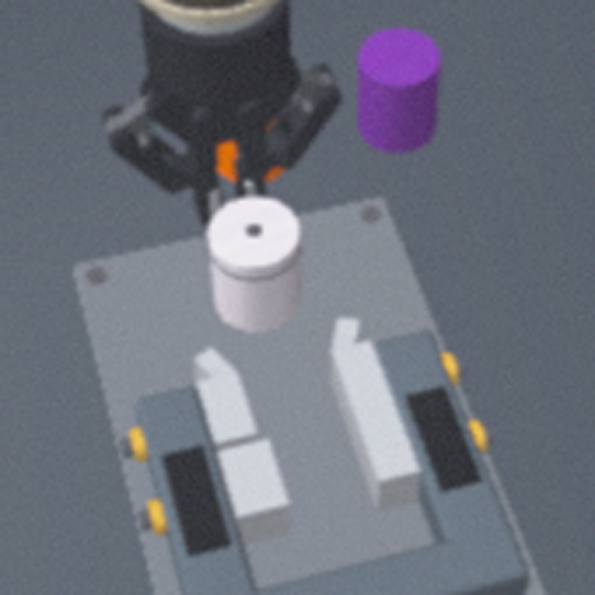

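Request:
apply_moves(rows=[0,2,1,0,0,4,2,0,0,6,3,0,3,6,3,0,6,6,3,0,9,6,3,0,11,6,3,0,13,6,3,0,15,6,3,0,17,6,3,0,19,6,3,0,19,6,3,0])

```text
time: 5.8
ee_pos: [0.4628, -0.0212, 0.0443]
tool_rot: [[0.996, 0.0, -0.091], [0.091, 0.0, 0.996], [0.0, -1.0, -0.0]]
force: [0.8, -0.1, 0.3]
opening: 0.143
```

```bash
python3 - <<'E'
from h import *
delta(w(-.056,0),.044)
im=shot('scene','scene4')
b=cv2.imread('pics/scene4.png')[150:320,230:400]
cv2.imwrite('pics/c4.png',cv2.resize(b,None,fx=3.5,fy=3.5,interpolation=cv2.INTER_CUBIC))
E
```

```text
now [462.8 -21.2  44.3] gauge [-101.1    3.4] jaw yaw deg 95.23 F [ 0.8 -0.1  0.3] open 0.143 t 5.8
tool shift mm [45.1  0.3 -3.4]
```

View pics/c4.png

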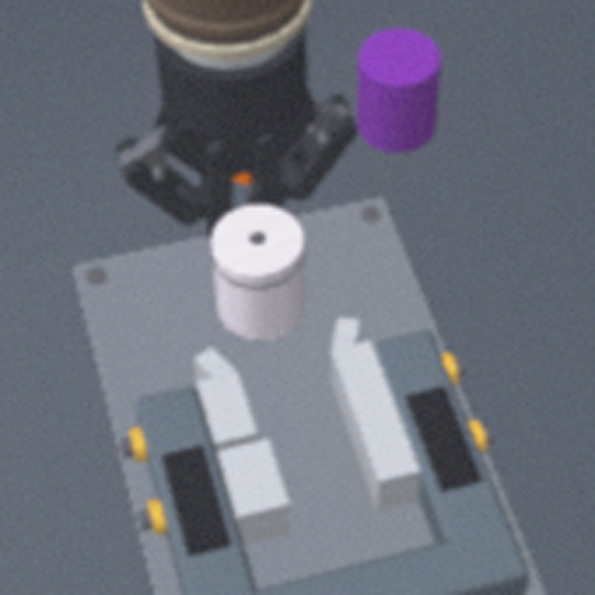

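Contact happened where I expected. The hole moved from (254,230) to (258,238) in the crop, and the pin is still upright. I'll keep pushing.

Request:
apply_moves(rows=[2,0,-0.2,0,5,0,-0.5,0,8,0,-0.8,0,11,0,-1.1,0,14,0,-1.4,0,17,0,-1.7,0,20,0,-2,0,23,0,-2.3,0,26,0,-2.6,0,29,0,-2.9,0,32,0,-3.2,0,34,0,-3.4,0,36,0,-3.4,0,36,0,-3.4,0])

```text
time: 7.02
ee_pos: [0.4991, -0.0213, 0.0443]
tool_rot: [[0.996, 0.001, -0.091], [0.091, 0.0, 0.996], [0.001, -1.0, -0.0]]
force: [-0.1, -0.0, 0.2]
opening: 0.14
```

```bash
python3 - <<'E'
from h import *
delta(w(-.0,0),.044)
im=shot('scene','scene5')
b=cv2.imread('pics/scene5.png')[150:320,230:400]
cv2.imwrite('pics/c5.png',cv2.resize(b,None,fx=3.5,fy=3.5,interpolation=cv2.INTER_CUBIC))
E
```

```text
now [499.1 -21.3  44.3] gauge [-65.  -0.] jaw yaw deg 95.23 F [-0.1 -0.   0.2] open 0.14 t 7.02
tool shift mm [65.   0.4 -0. ]
```

View pics/c5.png

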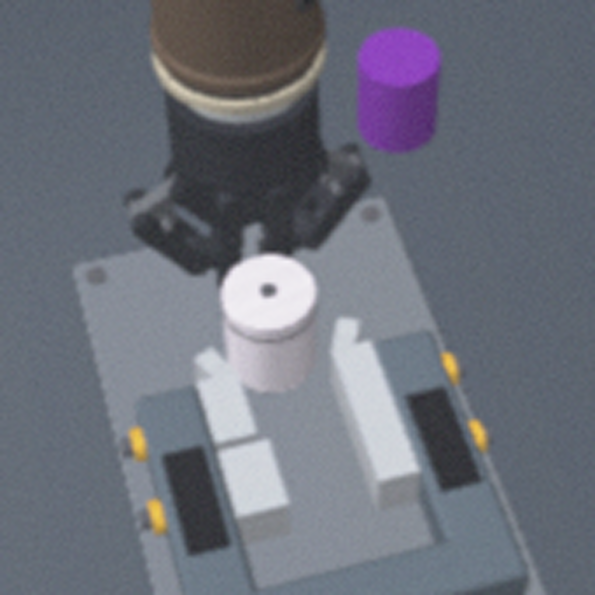

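```bash
python3 - <<'E'
from h import *
C=lambda x,y:(x/3.5+230-.36,y/3.5+150-.36)
print('pin',g(onz('scene',*C(268,290),.072))*1e3)
for q in[(238,378),(256,436),(332,345),(376,500),(265,440),(290,505)]: print(q,g(onz('scene',*C(*q),.046))*1e3)
E
```

```text
pin [-28.67007823   0.15066151]
(238, 378) [  3.81103918 -25.61159636]
(256, 436) [ 41.44160571 -25.62454627]
(332, 345) [-2.95104324 27.80584159]
(376, 500) [94.7522288  22.31293298]
(265, 440) [ 45.07570914 -21.8141065 ]
(290, 505) [ 85.55120543 -19.61996393]
```

Pin at gauge (-29, 0), and the anvil faces measure about ±26 mm, so it is lined up. Next push goes into the go gap.

Request:
apply_moves(rows=[2,0,0,0,5,0,0,0,8,0,0,0,11,0,0,0,14,0,0,0,17,0,0,0,20,0,0,0,22,0,0,0,24,0,0,0,25,0,0,0,25,0,0,0])

```text
time: 7.98
ee_pos: [0.5237, -0.019, 0.0443]
tool_rot: [[0.996, 0.0, -0.091], [0.091, 0.0, 0.996], [0.0, -1.0, -0.0]]
force: [-0.2, 0.4, -0.5]
opening: 0.133
```

Request:
apply_moves(rows=[2,0,0,0,4,0,0,0,6,0,0,0,8,0,0,0,10,0,0,0,12,0,0,0,14,0,0,0,16,0,0,0,18,0,0,0,20,0,0,0,22,0,0,0,24,0,0,0,26,0,0,0,27,0,0,0,27,0,0,0])

```text
time: 9.23
ee_pos: [0.5507, -0.0165, 0.0443]
tool_rot: [[0.996, 0.0, -0.091], [0.091, 0.0, 0.996], [0.0, -1.0, -0.0]]
force: [0.6, -1.4, 0.4]
opening: 0.14
```

```bash
python3 - <<'E'
from h import *
delta(w(-.0,0),.044)
im=shot('scene','scene6')
b=cv2.imread('pics/scene6.png')[150:320,230:400]
cv2.imwrite('pics/c6.png',cv2.resize(b,None,fx=3.5,fy=3.5,interpolation=cv2.INTER_CUBIC))
E
```

```text
now [550.7 -16.5  44.3] gauge [-13.2   0.1] jaw yaw deg 95.23 F [ 0.6 -1.4  0.4] open 0.14 t 9.23
tool shift mm [13.2  0.3 -0.1]
```

View pics/c6.png

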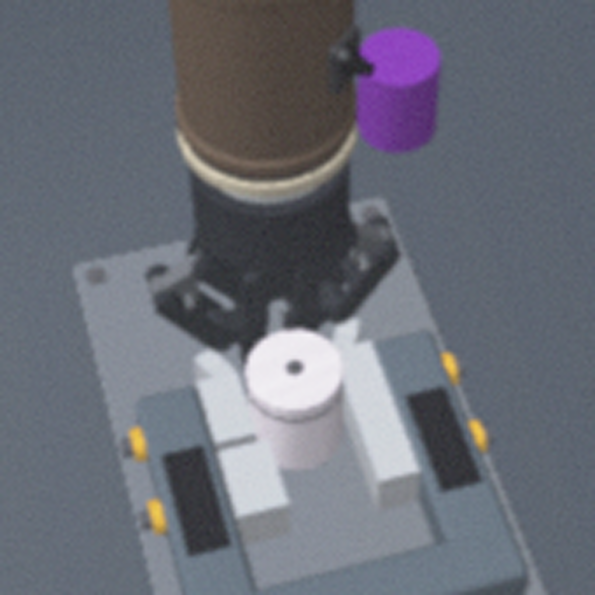

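The pin is inside the go gap, with its hole at crop (294,367), and it's still upright. Forces are small, so I'll slow down from here.

Request:
apply_moves(rows=[1,0,0,0,2,0,0,0,3,0,0,0,4,0,0,0,5,0,0,0,6,0,0,0,7,0,0,0])

```text
time: 9.87
ee_pos: [0.5574, -0.0159, 0.0443]
tool_rot: [[0.996, 0.0, -0.091], [0.091, 0.0, 0.996], [0.0, -1.0, 0.0]]
force: [-1.1, 0.1, -0.0]
opening: 0.141
```

Request:
apply_moves(rows=[0.5,0,0,0,1,0,0,0,1.5,0,0,0])

```text
time: 10.12
ee_pos: [0.5585, -0.0157, 0.0442]
tool_rot: [[0.996, -0.001, -0.091], [0.091, 0.0, 0.996], [-0.001, -1.0, 0.0]]
force: [-2.5, 0.3, -0.6]
opening: 0.139
```

Request:
apply_moves(rows=[0.5,0,0,0,1,0,0,0])

```text
time: 10.28
ee_pos: [0.5595, -0.0155, 0.0442]
tool_rot: [[0.996, -0.001, -0.091], [0.091, 0.0, 0.996], [-0.001, -1.0, 0.0]]
force: [-2.4, 0.5, 1.3]
opening: 0.141
```

Request:
apply_moves(rows=[0.5,0,0,0,1,0,0,0])

```text
time: 10.45
ee_pos: [0.5606, -0.0154, 0.0442]
tool_rot: [[0.996, -0.001, -0.091], [0.091, 0.0, 0.996], [-0.0, -1.0, 0.0]]
force: [-3.1, 1.2, 0.6]
opening: 0.139
```

Request:
apply_moves(rows=[0.5,0,0,0,0.5,0,0,0])

```text
time: 10.62
ee_pos: [0.5608, -0.0153, 0.0441]
tool_rot: [[0.996, -0.001, -0.091], [0.091, 0.0, 0.996], [-0.001, -1.0, 0.0]]
force: [-3.8, 1.8, 1.5]
opening: 0.138
```

Request:
apply_moves(rows=[0.5,0,0,0,0.5,0,0,0])

```text
time: 10.78
ee_pos: [0.561, -0.0153, 0.0441]
tool_rot: [[0.996, -0.002, -0.091], [0.091, 0.0, 0.996], [-0.002, -1.0, 0.0]]
force: [-4.1, 2.2, 1.5]
opening: 0.135
```

Request:
apply_moves(rows=[0.5,0,0,0,0.5,0,0,0])

```text
time: 10.95
ee_pos: [0.5611, -0.0153, 0.044]
tool_rot: [[0.996, -0.002, -0.091], [0.091, 0.0, 0.996], [-0.002, -1.0, 0.0]]
force: [-6.8, 1.8, 2.0]
opening: 0.142
```

Request:
apply_moves(rows=[1,0,0,0,1,0,0,0])

```text
time: 11.12
ee_pos: [0.5614, -0.0151, 0.0437]
tool_rot: [[0.996, -0.004, -0.091], [0.091, 0.0, 0.996], [-0.004, -1.0, 0.001]]
force: [-8.5, 1.1, 2.7]
opening: 0.142
```

Request:
apply_moves(rows=[1,0,0,0,1,0,0,0])

```text
time: 11.28
ee_pos: [0.5616, -0.015, 0.0435]
tool_rot: [[0.996, -0.006, -0.091], [0.091, 0.0, 0.996], [-0.005, -1.0, 0.001]]
force: [-10.2, 0.9, 2.1]
opening: 0.139
```

Request:
apply_moves(rows=[1,0,0,0,1,0,0,0,1,0,0,0,1,0,0,0])

```text
time: 11.62
ee_pos: [0.5618, -0.0148, 0.0432]
tool_rot: [[0.996, -0.007, -0.092], [0.092, 0.001, 0.996], [-0.007, -1.0, 0.001]]
force: [-11.8, 2.8, 2.2]
opening: 0.141
```

```bash
python3 - <<'E'
from h import *
delta(w(-.0,0),.044)
im=shot('scene','scene7')
delta(w(-.0,0),.044)
b=cv2.imread('pics/scene7.png')[150:320,230:400]
cv2.imwrite('pics/c7.png',cv2.resize(b,None,fx=3.5,fy=3.5,interpolation=cv2.INTER_CUBIC))
E
```

```text
now [561.8 -14.8  43.2] gauge [-1.9  0.8] jaw yaw deg 95.25 F [-11.8   2.8   2.2] open 0.141 t 11.62
tool shift mm [ 1.9 -0.8 -0.8]
now [561.8 -14.8  43.2] gauge [-1.9  0.8] jaw yaw deg 95.25 F [-11.6   2.9   2.5] open 0.138 t 11.67
tool shift mm [ 1.9 -0.8 -0.8]
```

View pics/c7.png

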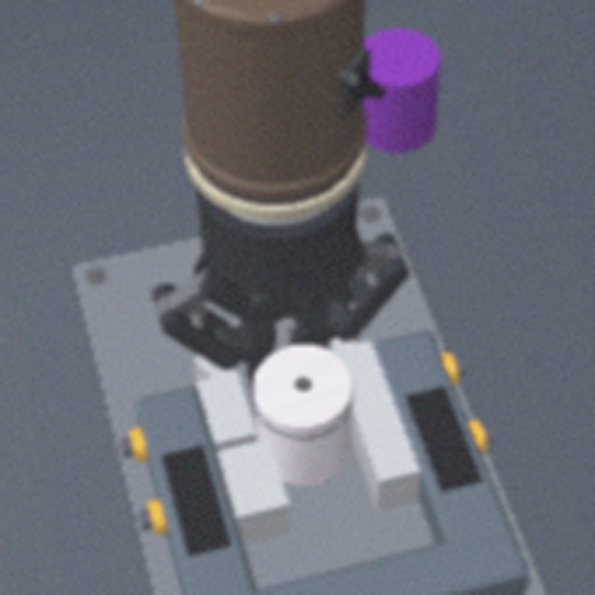

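The pin is stopped against the no-go anvil, upright, under about 12 N. I'll hold that briefly, then back off along -x.

Request:
apply_moves(rows=[0,0,0,0,0,0,0,0,0,0,0,0,0,0,0,0])

```text
time: 12.0
ee_pos: [0.5618, -0.0148, 0.0432]
tool_rot: [[0.996, -0.007, -0.092], [0.092, 0.001, 0.996], [-0.007, -1.0, 0.001]]
force: [-11.6, 1.6, 2.8]
opening: 0.146
```

Request:
apply_moves(rows=[-2,0,0,0,-5,0,0,0,-9,0,0,0,-13,0,0,0,-17,0,0,0,-21,-10,0,0,-24,-25,0,0,-26,-45,0,0,-26,-65,0,0,-26,-82,0,0,-26,-96,0,0,-26,-100,0,0,-26,-100,0,0])

```text
time: 13.08
ee_pos: [0.5402, -0.0177, 0.146]
tool_rot: [[0.996, 0.003, -0.091], [0.091, 0.0, 0.996], [0.003, -1.0, 0.0]]
force: [0.3, -0.3, 0.6]
opening: 0.139
```

```bash
python3 - <<'E'
from h import *
im=shot('scene','scene8')
delta(w(.029,.0005),.15)
b=cv2.imread('pics/scene8.png')[110:320,200:410]
cv2.imwrite('pics/c8.png',cv2.resize(b,None,fx=2.8,fy=2.8,interpolation=cv2.INTER_CUBIC))
E
```

```text
now [539.5 -17.6 144.8] gauge [-24.3   0. ] jaw yaw deg 95.23 F [-0.1  0.9  0. ] open 0.138 t 13.13
tool shift mm [53.4 -5.1  0.5]
```

View pics/c8.png

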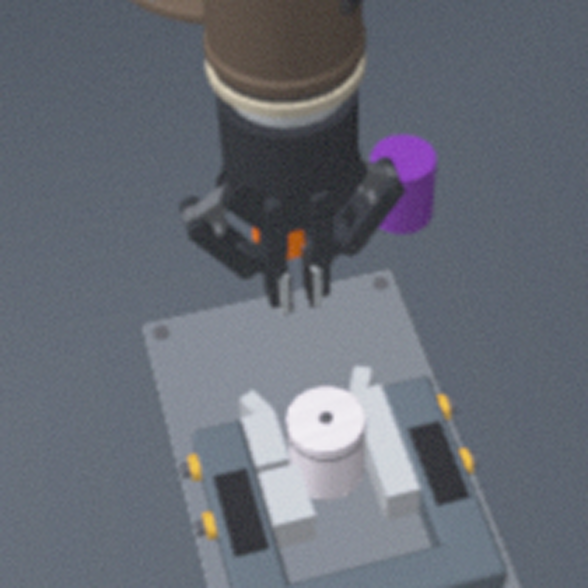

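```bash
python3 - <<'E'
from h import *
C=lambda x,y:(x/2.8+200-.3,y/2.8+110-.3)
print(g(onz('scene',*C(325,417),.072))*1e3)
print(manip.sense()['joint_positions'].round(3))
delta(w(.033,.0015),.15)
E
```

```text
[32.66624165  1.41191096]
[-0.233  0.392  0.223  1.932 -0.115  0.828  1.714]
now [539.5 -17.6 144.8] gauge [-24.3   0. ] jaw yaw deg 95.23 F [-0.1  0.9  0. ] open 0.138 t 13.13
tool shift mm [57.4 -5.1  1.5]
```

Request:
apply_moves(rows=[0,-5,0,0.1,4,-5,0,0.22,10,-5,0,0.34,16,-5,0,0.46,22,-5,0.5,0.58,28,-5,1,0.7,34,-5,1.5,0.82,40,-5,1.5,0.94,46,-5,1.5,1.06,51,-5,1.5,1.18,55,-5,1.5,1.3,57,-5,1.5,1.42,57,-5,1.5,1.53,57,-5,1.5,1.571,57,-5,1.5,1.571,57,-5,1.5,1.571], claw=85)

```text
time: 14.47
ee_pos: [0.5954, -0.0109, 0.1482]
tool_rot: [[0.093, -0.002, 0.996], [-0.996, -0.001, 0.093], [0.001, -1.0, -0.002]]
force: [0.2, 1.3, 0.6]
opening: 0.997
```

```bash
python3 - <<'E'
from h import *
im=shot('scene','scene9')
print(manip.sense()['joint_positions'].round(3))
delta(w(.033,.0015),.042)
b=cv2.imread('pics/scene9.png')[110:320,200:410]
cv2.imwrite('pics/c9.png',cv2.resize(b,None,fx=2.8,fy=2.8,interpolation=cv2.INTER_CUBIC))
E
```

```text
[-0.497  0.526  0.601  1.808 -0.364  0.922  0.358]
now [595.5 -10.9 148.5] gauge [32.   1.6] jaw yaw deg 5.33 F [0.1 0.8 0.9] open 0.993 t 14.52
tool shift mm [1.000e-01 1.065e+02 1.100e+00]
```

View pics/c9.png

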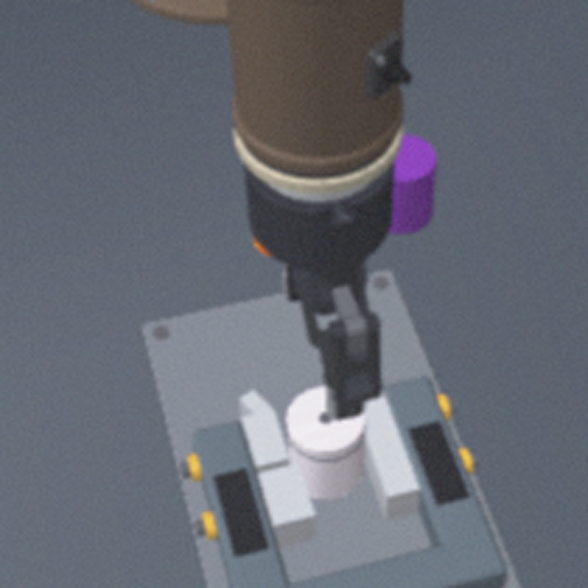

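The gripper is now turned along the channel, with the far fingertip at crop (345,415), above and beyond the pin. I'll lower it straight down around the pin.

Request:
apply_moves(rows=[0,15,1,0,0,30,1,0,0,45,1,0,0,55,1,0,0,60,1,0,0,65,1,0,0,70,1,0,0,70,1,0])

```text
time: 15.18
ee_pos: [0.5968, -0.0108, 0.0787]
tool_rot: [[0.091, -0.001, 0.996], [-0.996, -0.0, 0.091], [-0.0, -1.0, -0.001]]
force: [-1.2, 1.1, -0.2]
opening: 0.995
```

Request:
apply_moves(rows=[0,5,0,0,0,10,0,0,0,15,0,0,0,20,0,0,0,25,0,0,0,30,0,0,0,34,0,0,0,36,0,0,0,36,0,0])

```text
time: 15.93
ee_pos: [0.5967, -0.0109, 0.0427]
tool_rot: [[0.091, -0.001, 0.996], [-0.996, -0.0, 0.091], [0.0, -1.0, -0.001]]
force: [-0.2, -0.2, -0.2]
opening: 0.994
```

```bash
python3 - <<'E'
from h import *
im=shot('scene','scene10')
delta(w(.033,.0015),.042)
b=cv2.imread('pics/scene10.png')[150:320,230:400]
cv2.imwrite('pics/c10.png',cv2.resize(b,None,fx=3.5,fy=3.5,interpolation=cv2.INTER_CUBIC))
E
```

```text
now [596.9 -10.9  43. ] gauge [33.4  1.5] jaw yaw deg 5.21 F [ 0.6 -0.   1. ] open 0.997 t 15.98
tool shift mm [-0.   1.  -0.4]
```

View pics/c10.png

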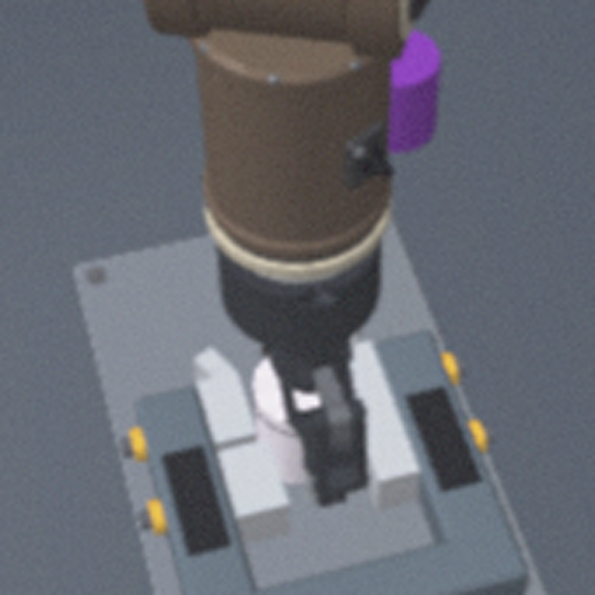

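Request:
apply_moves(rows=[0,0,0,0,0,0,0,0,0,0,-1,0,0,0,-2,0,0,0,-3,0,0,0,-4,0,0,0,-5,0,0,0,-6,0,0,0,-7,0,0,0,-8.5,0,0,0,-10,0,0,0,-12,0,0,0,-14,0,0,0,-16,0], claw=62)

```text
time: 17.15
ee_pos: [0.5809, -0.0123, 0.0433]
tool_rot: [[0.091, 0.0, 0.996], [-0.996, 0.0, 0.091], [-0.0, -1.0, 0.0]]
force: [1.0, 0.2, -0.1]
opening: 0.726
```

Request:
apply_moves(rows=[0,0,-3,0,0,0,-6,0,0,0,-9,0,0,0,-12,0,0,0,-15,0,0,0,-18,0,0,0,-21,0,0,0,-24,0,0,0,-27,0,0,0,-30,0])

```text
time: 17.98
ee_pos: [0.5509, -0.015, 0.0433]
tool_rot: [[0.091, 0.0, 0.996], [-0.996, 0.0, 0.091], [-0.0, -1.0, 0.0]]
force: [-0.3, 0.1, 0.5]
opening: 0.729
```

```bash
python3 - <<'E'
from h import *
im=shot('scene','scene11')
delta(w(-.081,.0015),.042)
b=cv2.imread('pics/scene11.png')[150:320,230:400]
cv2.imwrite('pics/c11.png',cv2.resize(b,None,fx=3.5,fy=3.5,interpolation=cv2.INTER_CUBIC))
E
```

```text
now [550.2 -15.1  43.2] gauge [-13.6   1.5] jaw yaw deg 5.2 F [-0.6 -0.9  0.3] open 0.727 t 18.03
tool shift mm [  0.    1.2 -67.4]
```

View pics/c11.png

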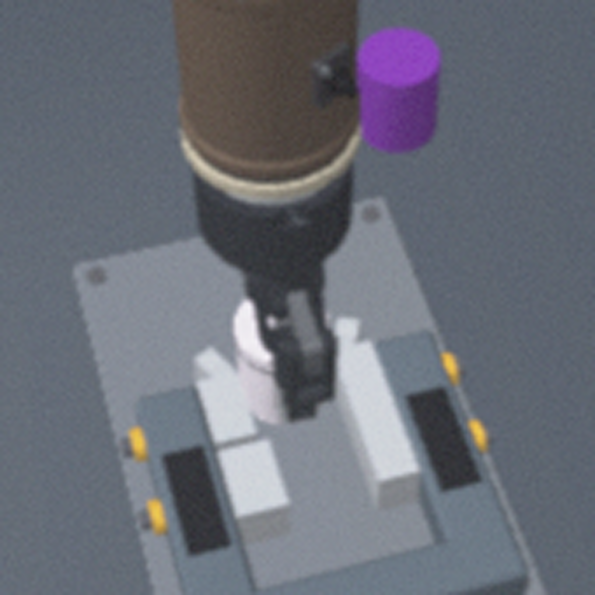

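The pin is coming out upright, pulled by the far finger. It needs about 68 mm more to clear the gauge.

Request:
apply_moves(rows=[0,0,-3,0,0,0,-6,0,0,0,-9,0,0,0,-12,0,0,0,-15,0,0,0,-18,0,0,0,-21,0,0,0,-24,0,0,0,-28,0,0,0,-32,0,0,0,-36,0,0,0,-40,0,0,0,-44,0,0,0,-48,0,0,0,-52,0,0,0,-56,0,0,0,-60,0,0,0,-63,0,0,0,-65,0,0,0,-65,0])

```text
time: 19.7
ee_pos: [0.4859, -0.021, 0.0433]
tool_rot: [[0.091, -0.0, 0.996], [-0.996, 0.0, 0.091], [-0.0, -1.0, -0.0]]
force: [-0.3, -1.1, -0.3]
opening: 0.722
```

```bash
python3 - <<'E'
from h import *
im=shot('scene','scene12')
delta(w(-.081,.0015),.042)
b=cv2.imread('pics/scene12.png')[130:300,230:400]
cv2.imwrite('pics/c12.png',cv2.resize(b,None,fx=3.5,fy=3.5,interpolation=cv2.INTER_CUBIC))
E
```

```text
now [486.2 -20.9  43.3] gauge [-77.8   1.6] jaw yaw deg 5.21 F [ 0.5 -0.4  1.5] open 0.724 t 19.75
tool shift mm [ 0.1  1.3 -3.2]
```

View pics/c12.png

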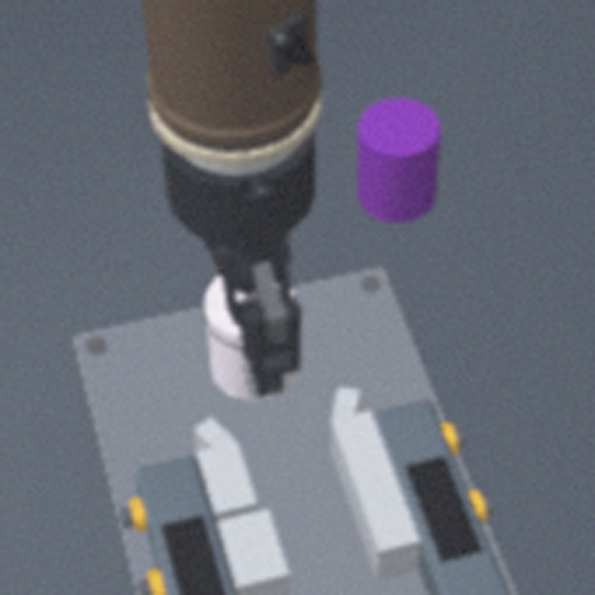

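```bash
python3 - <<'E'
from h import *
for y in(-8,-4,0):
    o=[]
    for a in np.radians(np.arange(0,360,5)):
        q=w(-.072+.025*np.cos(a),y/1e3+.025*np.sin(a)); o.append((proj('scene',[q[0],q[1],.070])-[230,130])*3.5)
    o=np.array(o);q=w(-.072,y/1e3);print(y,'left',o[:,0].min().round(1),'right',o[:,0].max().round(1))
E
```

```text
-8 left 185.7 right 278.0
-4 left 192.9 right 285.1
0 left 200.1 right 292.2
```

Request:
apply_moves(rows=[-0.5,0,2,0,-0.5,0,4,0,-0.5,0,5,0,-0.5,0,5,0,-0.5,0,5,0,-0.5,0,5,0,-0.5,0,5,0,-0.5,0,5,0], claw=40)

```text
time: 20.42
ee_pos: [0.4919, -0.0199, 0.0436]
tool_rot: [[0.091, 0.001, 0.996], [-0.996, 0.0, 0.091], [-0.0, -1.0, 0.001]]
force: [-0.9, 0.7, 4.1]
opening: 0.576
```

Request:
apply_moves(rows=[0,-1,0,0,0,-4,0,0,0,-8,0,0,0,-8,0,0])

```text
time: 20.75
ee_pos: [0.4916, -0.02, 0.0517]
tool_rot: [[0.091, 0.0, 0.996], [-0.996, -0.0, 0.091], [0.0, -1.0, 0.0]]
force: [0.8, 0.1, -3.5]
opening: 0.576
```

```bash
python3 - <<'E'
from h import *
im=shot('scene','scene13')
delta((.3866,-.3343),.15)
print(manip.sense()['joint_positions'].round(2))
b=cv2.imread('pics/scene13.png')[130:300,230:400]
cv2.imwrite('pics/c13.png',cv2.resize(b,None,fx=3.5,fy=3.5,interpolation=cv2.INTER_CUBIC))
E
```

```text
now [491.5 -19.9  51.6] gauge [-72.4   2. ] jaw yaw deg 5.22 F [-0.4 -0.1 -2.8] open 0.574 t 20.8
tool shift mm [ 303.5  -98.5 -133.1]
[-0.47  0.52  0.52  2.12 -0.45  0.61  0.47]
```

View pics/c13.png

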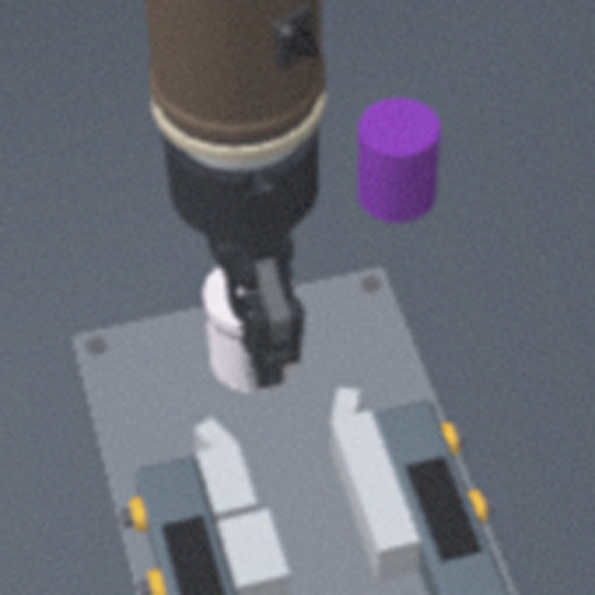

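The pin is gripped (opening 0.575, load about 3.5 N) and lifted upright clear of the gauge. I'll raise it and carry it to the tray.

Request:
apply_moves(rows=[0,-10,0,0,0,-25,0,0,6,-42,-2,0,18,-60,-8,0,35,-75,-15,0,55,-85,-24,0,78,-90,-34,0,102,-90,-45,0,126,-90,-55,0,150,-90,-66,0,174,-90,-76,0,198,-90,-87,0,222,-90,-97,0,245,-90,-107,0,266,-90,-117,0,283,-90,-124,0,295,-90,-129,0,302,-90,-132,0,303.5,-90,-133,0,303.5,-90,-133,0])

```text
time: 22.47
ee_pos: [0.3863, -0.3342, 0.1414]
tool_rot: [[0.09, -0.0, 0.996], [-0.996, 0.0, 0.09], [-0.0, -1.0, -0.0]]
force: [0.5, 0.7, -3.3]
opening: 0.569
```

```bash
python3 - <<'E'
from h import *
im=shot('scene','scene14')
delta((.3866,-.3343),.0375)
shot('top','top14')
a=cv2.imread('pics/scene14.png')[100:320,60:300];b=cv2.imread('pics/top14.png')[180:400,390:630]
cv2.imwrite('pics/c14.png',cv2.resize(np.hstack([a,b]),None,fx=1.65,fy=1.65,interpolation=cv2.INTER_CUBIC))
E
```

```text
now [ 386.6 -333.6  141.3] gauge [-205.3 -300.8] jaw yaw deg 5.23 F [-0.3  0.1 -3.6] open 0.572 t 22.52
tool shift mm [ 8.000e-01  1.038e+02 -1.000e-01]
```

View pics/c14.png

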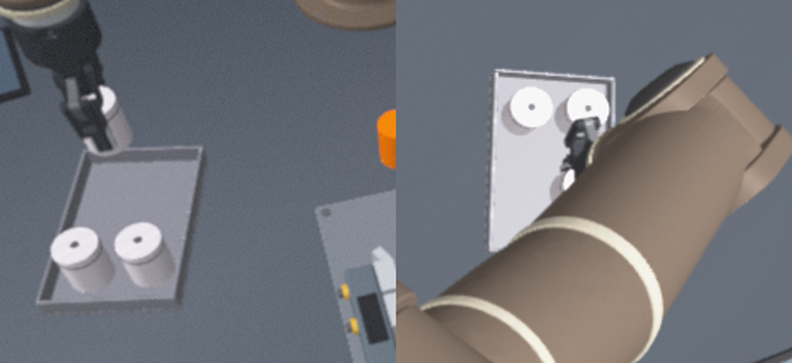

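```bash
python3 - <<'E'
from h import *
for z in(.004,.11,.17):
  a=proj('scene',[.3866,-.3343,z]);b=proj('top',[.3866,-.3343,z]);print(z,(a-[60,100])*1.65,(b-[390,180])*1.65+[396,0])
E
```

```text
0.004 [137.93580926 197.85633271] [546.17172581 204.26476468]
0.11 [109.2869373  138.85889621] [570.39898745 193.60103088]
0.17 [ 90.41878584 100.14189956] [586.2193484  186.64739839]
```

Request:
apply_moves(rows=[0.5,10,0,0,0.5,25,0,0,0.5,40,0,0,0.5,55,0,0,0.5,68,0,0,0.5,80,0,0,0.5,90,0,0,0.5,96,0,0,0.5,100,0,0,0.5,101,0,0,0.5,101,0,0])

```text
time: 23.48
ee_pos: [0.3866, -0.3349, 0.0403]
tool_rot: [[0.091, 0.0, 0.996], [-0.996, -0.0, 0.091], [0.0, -1.0, 0.0]]
force: [0.6, 0.0, -2.1]
opening: 0.568
```

Request:
apply_moves(rows=[0,0.6,0,0,0,1.2,0,0,0,1.8,0,0,0,2.4,0,0,0,3,0,0,0,3,0,0])

```text
time: 23.98
ee_pos: [0.3866, -0.3347, 0.0373]
tool_rot: [[0.091, 0.0, 0.996], [-0.996, 0.0, 0.091], [-0.0, -1.0, 0.0]]
force: [-0.8, -0.5, -3.0]
opening: 0.574
```

Request:
apply_moves(rows=[0,0.5,0,0,0,1,0,0,0,1,0,0])

```text
time: 24.23
ee_pos: [0.3865, -0.3347, 0.0362]
tool_rot: [[0.091, -0.0, 0.996], [-0.996, 0.0, 0.091], [-0.0, -1.0, -0.0]]
force: [-0.6, -1.5, -3.2]
opening: 0.571
```

Request:
apply_moves(rows=[0,0.3,0,0,0,0.6,0,0,0,0.6,0,0])

```text
time: 24.48
ee_pos: [0.3865, -0.3348, 0.0356]
tool_rot: [[0.091, -0.0, 0.996], [-0.996, 0.0, 0.091], [-0.0, -1.0, -0.0]]
force: [0.6, -0.2, -3.7]
opening: 0.57
```

Request:
apply_moves(rows=[0,0.3,0,0,0,0.5,0,0,0,0.5,0,0])

```text
time: 24.73
ee_pos: [0.3866, -0.3348, 0.0356]
tool_rot: [[0.091, 0.0, 0.996], [-0.996, 0.0, 0.091], [-0.0, -1.0, 0.0]]
force: [-2.1, 1.5, 4.6]
opening: 0.57
```

The pin has touched down: force went from -3.7 to +4.6 N at the expected height. Releasing.

Request:
apply_moves(rows=[0,0,0,0,0,0,0,0,0,0,0,0,0,0,0,0,0,0,0,0,0,0,0,0], claw=70)

```text
time: 25.23
ee_pos: [0.3866, -0.3348, 0.0352]
tool_rot: [[0.091, 0.0, 0.996], [-0.996, -0.0, 0.091], [0.0, -1.0, 0.0]]
force: [0.5, 0.6, 0.9]
opening: 0.815
```

Request:
apply_moves(rows=[0,-4,0,0,0,-12,0,0,0,-24,0,0,0,-40,0,0,0,-60,0,0,0,-85,0,0,0,-110,0,0,-10,-140,0,0,-35,-160,0,0,-70,-175,0,0,-105,-180,0,0,-140,-180,0,0,-175,-180,0,0,-205,-180,0,0,-225,-180,0,0,-240,-180,0,0,-240,-180,0,0,-240,-180,0,0])

```text
time: 26.73
ee_pos: [0.3649, -0.0957, 0.2159]
tool_rot: [[0.092, 0.001, 0.996], [-0.996, 0.001, 0.092], [-0.0, -1.0, 0.001]]
force: [-0.4, -0.5, -0.2]
opening: 0.819
```

```bash
python3 - <<'E'
from h import *
im=shot('scene','scene15');shot('top','top15')
delta((.3866,-.3343),.0375)
a=cv2.imread('pics/scene15.png')[100:320,60:300];b=cv2.imread('pics/top15.png')[180:400,390:630]
cv2.imwrite('pics/c15.png',cv2.resize(np.hstack([a,b]),None,fx=1.65,fy=1.65,interpolation=cv2.INTER_CUBIC))
for z in(.004,.064):print((proj('scene',[.3866,-.3343,z])-[60,100])*1.65,(proj('top',[.3866,-.3343,z])-[390,180])*1.65+[396,0])
E
```

```text
now [364.9 -96.7 215.7] gauge [-205.4  -63. ] jaw yaw deg 5.15 F [-0.3  0.  -0.4] open 0.822 t 26.83
tool shift mm [2.385e+02 1.782e+02 1.000e-01]
[137.93580926 197.85633271] [546.17172581 204.26476468]
[122.38323195 165.79663233] [559.35388405 198.46032826]
```

View pics/c15.png

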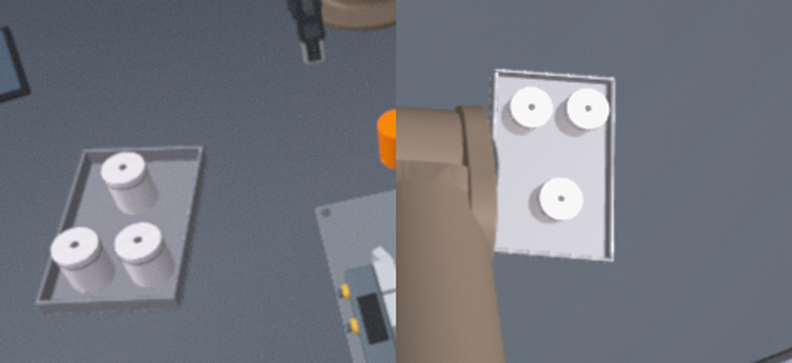

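View pics/scene15.png

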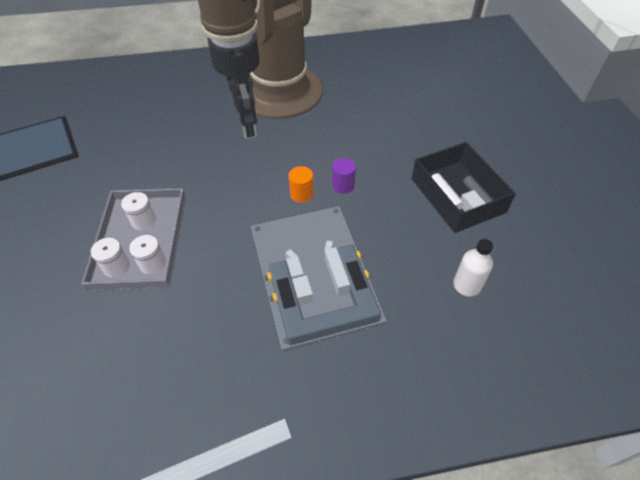

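The pin stands upright in the free end: its hole is at crop (123,167) in the scene view and (561,198) in the top view, where I predicted. The passed pins, bottle and look-alikes haven't moved, the gripper is clear, and the clock reads 26.8 s.

```bash
python3 -c "
from plant import manip
print(manip.hand_in())"
```

```text
the job is handed in; nothing more can be done
None
```

The job is done and handed in at about 27 s of the 61 s allowed; the hand-in gives no verdict.

- **Centring:** The pin started about 30 mm off the gauge's centre line. I first nudged it across, without gripping, using one pad of the open gripper.
- **Check:** With the fingertips nearly shut behind it, I pushed it upright through the mouth until the no-go anvil stopped it at gauge x ≈ 33 mm. I pressed it there with about 10–12 N for roughly 0.7 s; the highest reading was 11.8 N.
- **Drawing out:** I pulled it back along the plate with the far finger of the open gripper, without gripping or lifting it. I gripped it only once it was out of the gauge, about 50 mm in front of the mouth.
- **Placing:** I lowered it into the free end of the tray until it touched down (about 5 N), then released it and moved clear.

**Last checks:** In both views the pin stands upright within a few millimetres of the free-end point. In the scene view the two passed pins, the bottle and the look-alikes are where they started. The gripper was touching nothing. No check failed. The two cameras differed by about 2–4 mm on the passed pins and by up to about 3 mm on the gauge.

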